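# Present a display glass label up over the light pad

## Robot

A 6-joint arm with a two-finger parallel gripper is mounted at the origin on the work surface. World frame = base frame: x ahead of the robot, y to its left, z up, the work surface at z = 0. Lengths are in m, angles in rad, forces in N, time in s.
With the tool pointing down it reaches from about 0.3 to 0.875 m from the base axis. Payload 4.2 kg.
Tool frame: the origin (TCP) lies on the centre line of the jaws, within the pads' length; the fingertips stand 8 mm ahead of it and the grasp point (between the pads) lies 11 mm behind it; z points along the fingers, y is the direction in which the jaws open and shut (so a half turn about z gives the same grasp; the last joint's range is limited). The gripper opens to 85 mm and grips with 20 to 120 N. Pads are 22 mm wide; open, the fingers measure 114 mm over their backs; the gripper's body (76 mm by 85 mm) begins 54 mm behind the grasp point. The pads swing forward as they close: fully open they stand 13 mm farther back than shut.
Start: joints at [1.099, 0.32, 1.565, -0, 1.257, -0.02], TCP at [0.251, 0.517, 0.214] pointing down, gripper open.
Joint ranges: [-3.11, 3.11], [-0.84, 2.01], [0.21, 2.61], [-1.34, 4.49], [0.05, 2.63], [-2.56, 2.56]. Speed limits (rad/s): [2.57, 2.57, 3.14, 3.14, 3.14, 3.14].

## Interface

Orientations are given as a unit quaternion [w, x, y, z].
In Python, from cell import manip gives the robot as it stands. Calls block until the motion is done:
- manip.movep(position, orientation): joint-space move of the TCP to a pose.
- manip.move_straight(position, orientation=None, rate=0.15, guard=None): straight line of the TCP; orientation=None keeps the orientation; rate is the mean speed in m/s. With guard (N) it stops when the force on the tool has changed by that much, and returns True; else False.
- manip.movej(angles): joint-space move.
- manip.grip(opening, grasp_force=None): opening from 0.0 (shut) to 1.0 (fully open); grasp_force is the grip in N (None keeps the last); returns when the fingers have stopped.
- manip.sleep(seconds).
- manip.solve_ik(position, orientation): joint angles nearest the present ones, or None.
- manip.observe(): the state.
- manip.get_image(name): name is "scene" or "top" or "wrist"; returns a dict with "color" (420x560x3 uint8, blue, green, red), "vertical_fov" (degrees; the focal length in pixels is half the picture's height over the tangent of half this angle, whatever the lens; pixels are square), "cx", "cy" (the principal point, pixels), "R" (3x3) and "t" (3): a world point X has camera coordinates R X + t. Camera axes: x right, y down, z forward; pixel columns grow to the right and rows downward; lengths in m; the calibration is good to about 2 mm. A picture is of the moment at which its call begins. There is no depth.
A pose or a line that the arm cannot do raises manip.IKError and nothing moves.
- manip.close_job(): hands the job in, once; it reports no verdict.
Trained networks look in a picture, given as the dict that the camera call returned (one of the last four; its "shot" number tells which), for a name from the list of things; names that differ only in an ending like _2 or _b are one class to them, and where a whole thing is asked for, a point or a joint stands for the part that bears it (a point fixed in the world has none). Each returns a list of dicts, best first, with "p" (0 to 1); they miss things now and then, are a little off and sometimes report something else, mostly with a low value. They report only what shows in the picture. A call takes as long as a camera call. They do not tell look-alikes from the thing itself.
- manip.outline_of(query, picture): "pixels" (420x560 bool, what is visible of it).
- manip.tip_of(query, picture): "at" ([x, y, z] in m, in world coordinates, good to about 4 mm: a listed point, or the origin of a listed thing).
The state is a dict: "t": time; "joints": joint angles; "qd": joint speeds; "joint_efforts": joint torques, N m; "eef_pos": TCP position; "orientation": TCP orientation; "ft_force": force on the tool from outside, world axes, zero at the start; "wrist_torque": the same for the moment, N m; "grip_width": opening from 0.0 (shut) to 1.0 (fully open).
Only numpy, scipy, OpenCV 4.12 (cv2) and the standard library are available. Lean on these libraries where they do the work, as an engineer would, in place of code of your own. Each camera call takes 0.05 s, during which the arm holds its last target.

## Task

Take the display glass out of the rack bay that has the yellow tag, gently, with the fingers only on its dark tinted part and never on the frosted label end (the end with the small notched corner). Hold it still and level, label up, about 10 cm above the middle of the light pad, lengthwise along the pad with the frosted end towards the pad's red edge, so that the label can be read and the glass checked against the light, and finish while still holding it there under a light grip. Leave the other glass in its bay and everything else on the bench where it is.

Things in the scene. Friction and masses are not known exactly. Their poses are not given: they have to be found in the camera images.
- glass_a: one display glass 120 x 50 x 5, 60 to 100 g: dark tinted window, white frosted end (26 long). Origin at its centre; x along it to the frosted end, y across the width, z out of the label face. Fragile: squeeze under 20 N per finger. It lies back at 35 degrees to the bench in a bay, label face up and towards the robot, frosted end uppermost.
- glass_b: the other display glass 120 x 50 x 5, 60 to 100 g: dark tinted window, white frosted end (26 long). Origin at its centre; x along it to the frosted end, y across the width, z out of the label face. Fragile: squeeze under 20 N per finger. It lies back at 35 degrees to the bench in a bay, label face up and towards the robot, frosted end at the bottom. Either may be in either bay.
- glass_a_label: the frosted end of glass_a (part of it): 26 long x 50 wide x 5 thick, 34 to 60 mm from the glass's centre, with a buff label with code bars on its upper face and one 9 x 9 corner cut out (the notch, at +x +y). Origin at the middle of this end, 47 mm from the glass's centre; axes as the glass. The fingers must not touch it.
- glass_b_label: the frosted end of glass_b (part of it): 26 long x 50 wide x 5 thick, 34 to 60 mm from the glass's centre, with a buff label with code bars on its upper face and one 9 x 9 corner cut out (the notch, at +x +y). Origin at the middle of this end, 47 mm from the glass's centre; axes as the glass. The fingers must not touch it.
- rack: fixed rack, base 170 x 270 x 8, two bays 130 apart along its y; origin on the bench midway between the glasses. Each glass lies, centre 78 above the bench, on a bar 24 wide rising at 35 degrees to the rack's +x (away from the robot), on a lip 26 wide that stands 5.5 above its label face. Beside and behind the bar it is open down to the base: room for fingers on the long edges.
- tag_yellow: yellow tag 28 x 44 x 5 with a steel stud, lying flat on the rack's base in front (robot side) of one bay, 78 mm from the rack's middle line: marks the bay whose glass is wanted. Origin under its centre, same y in the rack as its bay.
- tag_green: green tag of the same size in front of the other bay, whose glass stays.
- pad: fixed light pad, a flat black tablet 180 (x) x 260 (y) x 12 high with a white lit window and a red stripe along its short edge at its +y end; origin on the bench under its centre.
- pad_mid (a point): middle of the light pad's top, 12 mm above the bench; the glass's centre goes above it.
- pad_end (a point): point on the pad's top 47 mm from the middle towards the red edge; the middle of the frosted end goes above it.
- booster: yellow jump-starter pack with black corners, 85 x 190 x 30, origin under its centre; a bystander
- tape: pink roll of tape lying flat, 56 across, 16 high, origin under its centre; a bystander
- meter: orange multimeter lying on its back, 150 x 72 x 40, origin under its centre; a bystander
- flux: small white bottle with a yellow cap, 32 across, 62 high, origin under its centre; a bystander
- driver: orange-handled screwdriver lying on the bench, 170 long, about 30 high; a bystander
- mouse: black computer mouse, 105 x 62 x 34, origin under its centre; a bystander
Mind the look-alikes: they are no part of the job. Leave any pink or turquoise look-alike of the glass_b alone.

How it is judged:
At the end, for the whole second after the job is handed in: The yellow-tagged bay's glass is held in the fingers, still, 70 to 160 mm above the bench, centre within 30 mm of the pad's middle, frosted end within 35 mm of pad_end, within 15 degrees of lengthwise, label up and level within 11 degrees; the other glass has not moved 10 mm (((horizontal distance between glass_b and tag_yellow above 0.1 m and distance of glass_b from where it was at the start of the episode below 0.01 m and horizontal distance between glass_a and pad_mid below 0.03 m and horizontal distance between glass_a_label and pad_end below 0.035 m and angle between the x axis of glass_a and the y axis of pad, either way round below 0.26 rad and angle between glass_a's own z axis and vertical below 0.2 rad and height (world z) of glass_a between 0.07 and 0.16 m and contact force between the fingers and glass_a above 1 N and linear speed of glass_a below 0.02 m/s and angular speed of glass_a below 0.15 rad/s) or (horizontal distance between glass_a and tag_yellow above 0.1 m and distance of glass_a from where it was at the start of the episode below 0.01 m and horizontal distance between glass_b and pad_mid below 0.03 m and horizontal distance between glass_b_label and pad_end below 0.035 m and angle between the x axis of glass_b and the y axis of pad, either way round below 0.26 rad and angle between glass_b's own z axis and vertical below 0.2 rad and height (world z) of glass_b between 0.07 and 0.16 m and contact force between the fingers and glass_b above 1 N and linear speed of glass_b below 0.02 m/s and angular speed of glass_b below 0.15 rad/s))); the arm keeps its last pose, push and grip.
It fails at once if a glass is squeezed or pushed by the fingers with more than 44 N in all (two fingers at 22 N each) (contact force between the fingers and glass_a above 44 N or contact force between the fingers and glass_b above 44 N).
It fails at once if the fingers touch a frosted label end (contact force between the fingers and glass_a_label above 0.3 N or contact force between the fingers and glass_b_label above 0.3 N).
It fails at once if a bystander is moved by more than 25 mm (distance of any of booster, tape, meter, flux, driver, mouse from where it was at the start of the episode above 0.025 m).
It also fails if it takes over 38 s, if anything falls off the work surface, if the arm or the gripper's body presses on something with over 40 N, if the wrist force passes 120 N, or if a joint passes its speed limit or range.

## Working session

There is one attempt and no reset: what is moved stays moved. The work goes in short steps, each a Python script; the robot and the scene stay as the last script left them, time stands still between calls to the robot, and variables do not carry over. Pictures are saved under pics/ and viewed, and the job is handed in when it is done.

```bash
ls; mkdir -p pics; python3 - <<'E'
from cell import manip
import cv2
print(manip.observe())
for n in ("scene","top"):
    im=manip.get_image(n); cv2.imwrite(f"pics/{n}0.png",im["color"])
    print(n,im["vertical_fov"],im["cx"],im["cy"],im["R"],im["t"])
    for q in ("glass_a","glass_a_label","rack","tag_yellow","tag_green","pad_mid","pad_end","pad"):
        print(q,[(round(d["p"],2),[round(float(v),4) for v in d["at"]]) for d in manip.tip_of(q,im)])
E
```

```text
pics
{'t': 0.0, 'joints': array([ 1.09895913e+00,  3.20270715e-01,  1.56571108e+00, -3.36848267e-05,
        1.25740887e+00, -1.99835448e-02]), 'qd': array([ 0.00049197, -0.00111531, -0.00042526,  0.00131263,  0.00087617,
        0.00076209]), 'joint_efforts': array([-2.01055268e-04, -4.15506220e+01, -2.34159994e+01, -4.79666107e-05,
        8.42580339e-03,  4.42009070e-05]), 'eef_pos': array([0.25082379, 0.51681968, 0.21268202]), 'orientation': array([-2.03318206e-04,  2.24004564e-01,  9.74587680e-01, -8.75860777e-04]), 'ft_force': array([ 0.78082576,  0.51813373, -0.35827206]), 'wrist_torque': array([ 0.0342338 ,  0.02573253, -0.01524959]), 'grip_width': 0.9992859368519893}
scene 42.05698094833788 273.59554866767047 205.39910455923152 [[ 0.82570969  0.56373908 -0.02004402]
 [ 0.32903133 -0.51018652 -0.79463709]
 [-0.45819417  0.64954443 -0.60675377]] [-0.44558865 -0.11196793  1.83322334]
glass_a [(0.83, [0.2996, -0.2759, 0.0012]), (0.71, [0.5179, -0.2653, 0.078]), (0.71, [0.2913, 0.2266, 0.0032]), (0.65, [0.511, -0.1402, 0.0799]), (0.57, [0.7477, -0.4163, 0.0022]), (0.55, [0.3028, 
[... 536 characters left out ...]
4 -1.53312005e-01]
 [ 1.53260456e-01  2.08352083e-02 -9.87966157e-01]] [-0.01168665  0.56941826  1.25273754]
glass_a [(0.95, [0.2959, -0.2726, 0.0045]), (0.83, [0.5135, -0.1413, 0.0773]), (0.83, [0.7492, -0.4149, 0.005]), (0.83, [0.2992, -0.5045, 0.0048]), (0.8, [0.2936, 0.2285, 0.0037]), (0.77, [0.5157, -0.2689, 0.0765])]
glass_a_label [(0.53, [0.514, -0.2698, 0.0769]), (0.46, [0.5549, -0.2672, 0.1099])]
rack [(0.75, [0.5086, -0.2037, 0.0002]), (0.3, [0.51, -0.1424, 0.0773])]
tag_yellow [(0.47, [0.4357, -0.142, 0.0038])]
tag_green [(0.62, [0.437, -0.2716, 0.0094])]
pad_mid []
pad_end [(0.7, [0.4968, 0.2727, 0.0142])]
pad [(0.67, [0.6062, -0.4366, -0.0012]), (0.61, [0.5022, 0.2279, 0.0002])]
```

View pics/scene0.png

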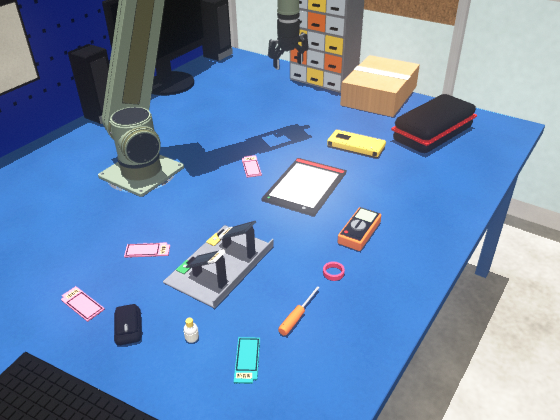

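View pics/top0.png

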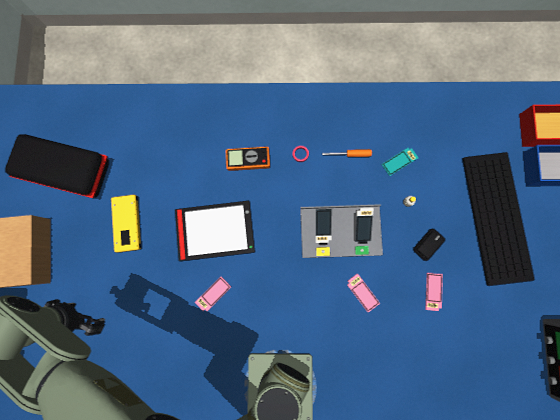

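```bash
python3 - <<'E'
import cv2,numpy as np
a=cv2.imread("pics/top0.png")[190:270,290:395]
b=cv2.imread("pics/top0.png")[190:270,165:270]
cv2.imwrite("pics/top0z.png",cv2.resize(np.vstack([a,b]),None,fx=3.7*1.0,fy=3.7,interpolation=cv2.INTER_CUBIC))
s=cv2.imread("pics/scene0.png")[215:310,160:280]
cv2.imwrite("pics/scene0z.png",cv2.resize(s,None,fx=6,fy=6,interpolation=cv2.INTER_CUBIC))
E
```

```text
(no output)
```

View pics/top0z.png

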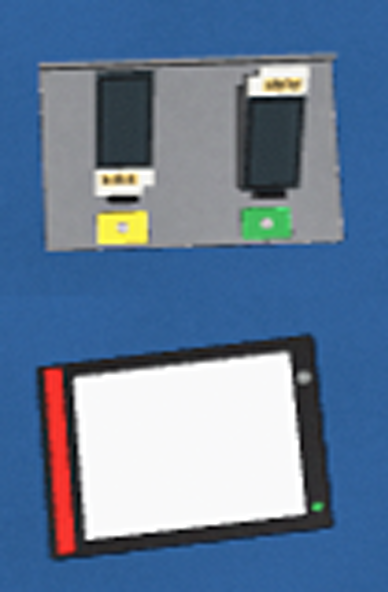

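View pics/scene0z.png

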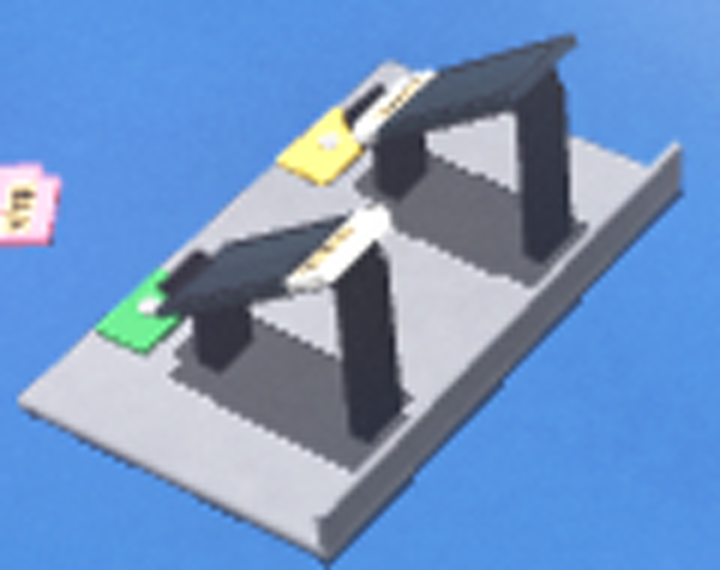

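```bash
cat > h.py <<'E'
import numpy as np, cv2
from cell import manip
from scipy.spatial.transform import Rotation as Ro
from scipy.optimize import least_squares
def proj(im,P):
    f=210/np.tan(np.radians(im["vertical_fov"]/2)); c=np.asarray(P)@np.asarray(im["R"]).T+im["t"]
    return np.c_[f*c[:,0]/c[:,2]+im["cx"],f*c[:,1]/c[:,2]+im["cy"]]
def wq(R):
    q=Ro.from_matrix(R).as_quat(); return np.r_[q[3],q[:3]]
def fit(im,L,px,x0):
    def place(v): return np.c_[L[:,:2]@np.array([[np.cos(v[2]),np.sin(v[2])],[-np.sin(v[2]),np.cos(v[2])]])+v[:2],L[:,2]]
    r=least_squares(lambda v:(proj(im,place(v))-px).ravel(),x0)
    return r.x, r.fun.reshape(-1,2)
E
python3 - <<'E'
from h import *
im=manip.get_image("top")
z=lambda l,dy=0:np.array([[290+a/3.7-.5+.135,190+b/3.7-.5+.135] for a,b in l])
zp=lambda l:np.array([[165+a/3.7-.37,190+(b-296)/3.7-.37] for a,b in l])
c,s=np.cos(np.radians(35)),np.sin(np.radians(35))
g=lambda u,y,n=.0025:[c*u-s*n,y,.078+s*u+c*n]
L=np.array([g(.06,.025),g(.06,-.025),g(-.034,.025),g(-.034,-.025)])
v,e=fit(im,L,z([(97,71),(154,71),(96,166),(153,166)]),[.51,-.14,0]);print("glass",v,e)
L2=L.copy();L2[:,1]+=.065
L2=np.vstack([L2,[[-.085,.135,.008],[-.085,-.135,.008]]])
v,e=fit(im,L2,z([(97,71),(154,71),(96,166),(153,166),(47,249),(343,241)]),[.51,-.2,0]);print("rack",v,e)
h=np.array([[.09,.13,.012],[.09,-.13,.012],[-.09,-.13,.012],[-.09,.13,.012]])
v,e=fit(im,h,zp([(39,368),(313,336),(331,523),(53,557)]),[.5,.22,0]);print("pad",v,e)
E
```

```text
glass [ 0.516389   -0.14036275  0.02509465] [[-0.16026678  0.01480079]
 [ 0.37709803 -0.36700781]
 [-0.11993455  0.3552966 ]
 [-0.10518821  0.00347501]]
rack [ 0.51366938 -0.20589954  0.01306193] [[ 0.20303654  1.03937448]
 [ 0.75404174  0.84748899]
 [-0.05434964  1.36183956]
 [-0.02710571  1.1956204 ]
 [-0.82716132 -2.98874566]
 [-0.10664107 -1.62606022]]
pad [0.50715257 0.22381026 0.11956695] [[-0.73487132 -0.71679499]
 [ 0.39181606 -0.93116546]
 [ 0.98572887  0.85072399]
 [-0.66046953  0.6879562 ]]
```

```bash
cat >> h.py <<'E'
def graspR(yaw,sgn,tilt=35):
    t=np.radians(tilt)
    zt=np.array([np.sin(t),0,-np.cos(t)]); yt=np.array([0,sgn,0.]); xt=np.cross(yt,zt)
    return Ro.from_euler('z',yaw).as_matrix()@np.c_[xt,yt,zt]
PADYAW=.1196; PAD=np.array([.506,.225])
def padR(sgn): # glass -X(rack) -> pad +y ; rotate level grasp by PADYAW-90deg
    return Ro.from_euler('z',PADYAW-np.pi/2).as_matrix()@graspR(0,sgn,0)
E
python3 - <<'E'
from h import *
o=manip.observe(); print(o["t"])
C=np.array([.515,-.1405,.078])
for s in (1,-1):
    R=graspR(.025,s); zt=R[:,2]; 
    for d in (-.11,0,.011): print(s,d,C+d*zt,manip.solve_ik(C+d*zt,wq(R)))
    print("pad",manip.solve_ik([*PAD,.105],wq(padR(s))), manip.solve_ik([*PAD,.2],wq(padR(s))))
E
```

```text
0.95
1 -0.11 [ 0.45192631 -0.14207717  0.16810672] None
1 0 [ 0.515  -0.1405  0.078 ] None
1 0.011 [ 0.52130737 -0.14034228  0.06898933] None
pad [ 3.97639437e-01  3.77942956e-01  1.77174715e+00 -4.44089210e-16
  9.91902542e-01  2.78039437e-01] [ 3.97639437e-01  2.95276267e-01  1.63527098e+00 -4.44089210e-16
  1.21104541e+00  2.78039437e-01]
-1 -0.11 [ 0.45192631 -0.14207717  0.16810672] [-0.55419196 -0.00722508  2.28049546  0.78362067  0.4609261   0.3503343 ]
-1 0 [ 0.515  -0.1405  0.078 ] [-0.45614315  0.24468491  2.30991414  1.45695412  0.27046183 -0.28601573]
-1 0.011 [ 0.52130737 -0.14034228  0.06898933] [-0.44800944  0.27048565  2.30903893  1.5535335   0.26441188 -0.37906975]
pad None None
```

```bash
cat >> h.py <<'E'
def finR(th,s): return Ro.from_euler('z',PADYAW-np.pi/2).as_matrix()@graspR(0,s,th-35)
E
python3 - <<'E'
from h import *
np.set_printoptions(precision=3,suppress=True)
C=np.array([.515,-.1405,.078]); F=np.array([*PAD,.112])
for th in (0,5,10,15,20,25,30):
    R=graspR(.025,1,th); R2=finR(th,1)
    print(th)
    for P,RR in ((C-.1*R[:,2],R),(C+.011*R[:,2],R),(C+.011*R[:,2]+[0,0,.1],R),(F+.011*R2[:,2],R2),(F+.011*R2[:,2]+[0,0,.1],R2)):
        print("   ",manip.solve_ik(P,wq(RR)))
E
```

```text
0
    [-0.288  0.281  1.714 -0.     1.146 -1.884]
    [-0.288  0.394  1.863 -0.     0.885 -1.884]
    [-0.288  0.29   1.731 -0.     1.12  -1.884]
    [ 0.054  0.42   1.9    0.741  1.012 -0.532]
    [ 0.054  0.306  1.776  0.663  1.194 -0.361]
5
    [-0.311  0.227  1.795  0.033  1.037 -1.923]
    [-0.305  0.36   1.926  0.04   0.774 -1.929]
    [-0.305  0.25   1.792  0.033  1.017 -1.917]
    [ 0.099  0.4    1.884  0.647  0.978 -0.424]
    [ 0.099  0.291  1.756  0.573  1.173 -0.269]
10
    [-0.338  0.176  1.876  0.077  0.927 -1.975]
    [-0.324  0.329  1.99   0.097  0.661 -1.992]
    [-0.324  0.213  1.854  0.075  0.912 -1.961]
    [ 0.146  0.384  1.868  0.545  0.952 -0.309]
    [ 0.146  0.281  1.735  0.479  1.159 -0.176]
15
    [-0.369  0.13   1.958  0.137  0.816 -2.047]
    [-0.345  0.304  2.054  0.181  0.547 -2.084]
    [-0.345  0.179  1.916  0.13   0.806 -2.02 ]
    [ 0.196  0.374  1.851  0.437  0.937 -0.189]
    [ 0.196  0.275  1.714  0.382  1.154 -0.081]
20
    [-0.405  0.089  2.039  0.221  0.706 -2.147]
    [-0.368  0.284  2.118  0.316  0.435 -2.23 ]
    [-0.368  0.149  1.979  0.205  0.699 -2.1  ]
    [ 0.246  0.368  1.833  0.326  0.932 -0.068]
    [0.246 0.274 1.693 0.284 1.156 0.014]
25
    [-0.445  0.055  2.121  0.346  0.6   -2.292]
    [-0.393  0.271  2.182  0.552  0.333 -2.481]
    [-0.393  0.124  2.043  0.311  0.594 -2.213]
    [0.297 0.368 1.815 0.214 0.938 0.053]
    [0.297 0.276 1.673 0.187 1.168 0.106]
30
    [-0.491  0.029  2.203  0.536  0.505 -2.507]
    None
    [-0.419  0.104  2.107  0.468  0.496 -2.381]
    [0.348 0.373 1.796 0.104 0.956 0.169]
    [0.348 0.284 1.653 0.092 1.187 0.195]
```

```bash
python3 - <<'E'
from h import *
C=np.array([.515,-.1405,.078]); R=graspR(.025,1,15)
manip.movep(C-.1*R[:,2],wq(R))
manip.grip(1.0,20)
o=manip.observe(); print(o["t"],o["eef_pos"],o["ft_force"])
im=manip.get_image("wrist"); cv2.imwrite("pics/w1.png",im["color"]); print(im["R"],im["t"],im["vertical_fov"],im["cx"],im["cy"])
cv2.imwrite("pics/t1.png",manip.get_image("top")["color"])
for q in ("glass_b","tag_yellow"): print(q,[(round(d["p"],2),np.round(d["at"],4)) for d in manip.tip_of(q,im)])
np.save("w1.npy",im,allow_pickle=True)
E
```

```text
3.6417 [ 0.48934276 -0.14077014  0.17459489] [-0.3639171   0.19605111 -0.08294101]
[[-0.0265081   0.99964751 -0.00147298]
 [ 0.84296642  0.02314528  0.53746805]
 [ 0.53731269  0.01300558 -0.84328283]] [ 0.15497839 -0.47793559  0.06251382] 63.93492525146699 279.5330456430284 211.897939406604
glass_b [(0.88, array([ 0.5153, -0.2667,  0.0793])), (0.87, array([ 0.509 , -0.1412,  0.0801])), (0.75, array([ 0.749 , -0.4137,  0.0041])), (0.63, array([ 0.4352, -0.1436,  0.009 ]))]
tag_yellow [(0.76, array([ 0.4332, -0.1428,  0.0093]))]
```

View pics/w1.png

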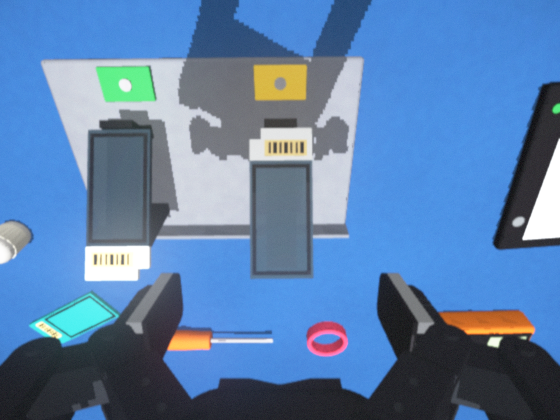

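```bash
python3 - <<'E'
from h import *
im=np.load("w1.npy",allow_pickle=True).item()
c,s=np.cos(np.radians(35)),np.sin(np.radians(35))
g=lambda u,y,n=.0025:[c*u-s*n,y,.078+s*u+c*n]
L=np.array([g(-.034,-.025),g(-.034,.025),g(.06,.025),g(.06,-.025)])
v,e=fit(im,L,np.array([(250,160.),(312.5,160),(313.5,277),(251,277)]),[.51,-.14,0]);print("glass",v,e)
z=cv2.resize(im["color"][120:300,230:340],None,fx=3.3,fy=3.3,interpolation=cv2.INTER_CUBIC);cv2.imwrite("pics/w1z.png",z)
E
```

```text
glass [ 0.51167023 -0.13967459  0.03528984] [[ 0.06444102 -0.43913737]
 [ 0.14968276 -0.91117897]
 [ 0.4194362   0.70185148]
 [-0.63209475  1.04772705]]
```

View pics/w1z.png

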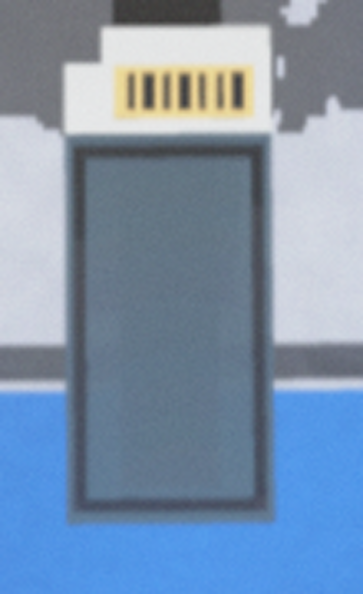

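```bash
python3 - <<'E'
from h import *
C=np.array([.514,-.1400,.0785]); R=graspR(.028,1,15)
print(manip.move_straight(C-.05*R[:,2],wq(R),rate=.1))
print(manip.move_straight(C+.011*R[:,2],wq(R),rate=.05,guard=6))
o=manip.observe(); print(o["t"],o["eef_pos"],o["ft_force"],C+.011*R[:,2])
im=manip.get_image("wrist"); cv2.imwrite("pics/w2.png",im["color"])
cv2.imwrite("pics/s2.png",cv2.resize(manip.get_image("scene")["color"][190:310,150:300],None,fx=5,fy=5,interpolation=cv2.INTER_CUBIC))
E
```

```text
False
False
5.85 [ 0.51701252 -0.13999912  0.06820377] [ 0.23348592 -0.18055136 -0.12723758] [ 0.51684589 -0.13992029  0.06787482]
```

View pics/w2.png

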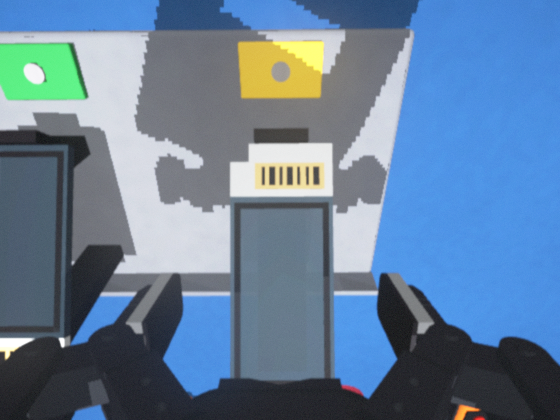

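View pics/s2.png

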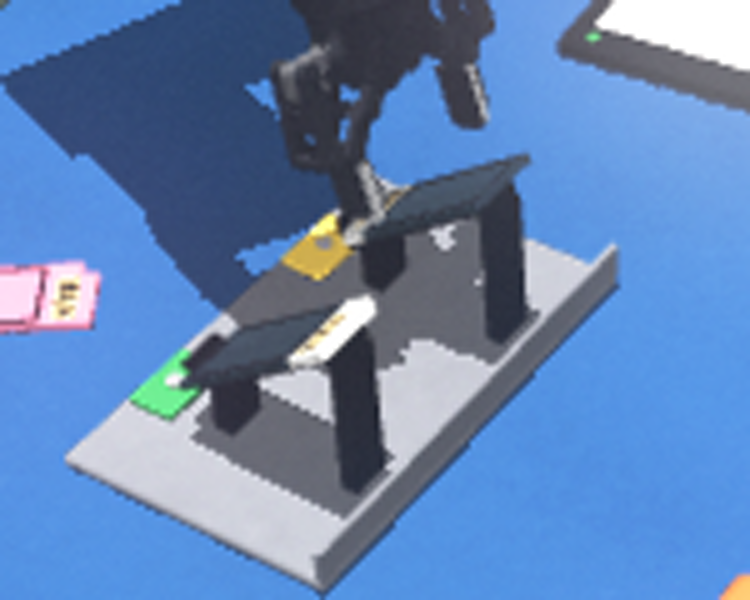

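```bash
python3 - <<'E'
from h import *
np.set_printoptions(precision=1,suppress=True)
im=manip.get_image("scene"); o=manip.observe(); T=o["eef_pos"]; R=graspR(.028,1,15)
pts=[T+R@[x,-.0425 if 1 else 0,.008-.013] for x in(-.011,.011)]
pts+=[T+R@[x,.0425,.008-.013] for x in(-.011,.011)]
c,s=np.cos(np.radians(35)),np.sin(np.radians(35))
pts+=[np.array([.514,-.14,.078])+[c*u,y,s*u] for u in(-.06,-.034,.06) for y in(-.025,.025)]
p=proj(im,np.array(pts)); print((p-[150,190])*5)
w=manip.get_image("wrist");print(proj(w,np.array(pts)))
E
```

```text
[[399.3 257.4]
 [367.5 251.7]
 [492.2 169.3]
 [460.8 164.6]
 [332.  243.3]
 [388.8 193.9]
 [360.5 236.4]
 [417.4 186.5]
 [470.  210. ]
 [527.1 158.4]]
[[199.8 283.2]
 [196.7 244. ]
 [363.3 283.4]
 [366.6 244.3]
 [234.8 146.8]
 [334.3 149.5]
 [233.2 198.5]
 [333.3 201. ]
 [227.4 391.2]
 [329.9 393.1]]
```

```bash
python3 - <<'E'
from h import *
im=manip.get_image("scene"); w=manip.get_image("wrist")
cv2.imwrite("pics/s3.png",cv2.resize(im["color"][190:250,190:265],None,fx=10,fy=10,interpolation=cv2.INTER_CUBIC))
cv2.imwrite("pics/w3.png",cv2.resize(w["color"][230:400,90:460],None,fx=2,fy=2,interpolation=cv2.INTER_CUBIC))
np.save("s3.npy",im,allow_pickle=True);np.save("w3.npy",w,allow_pickle=True)
E
```

```text
(no output)
```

View pics/s3.png

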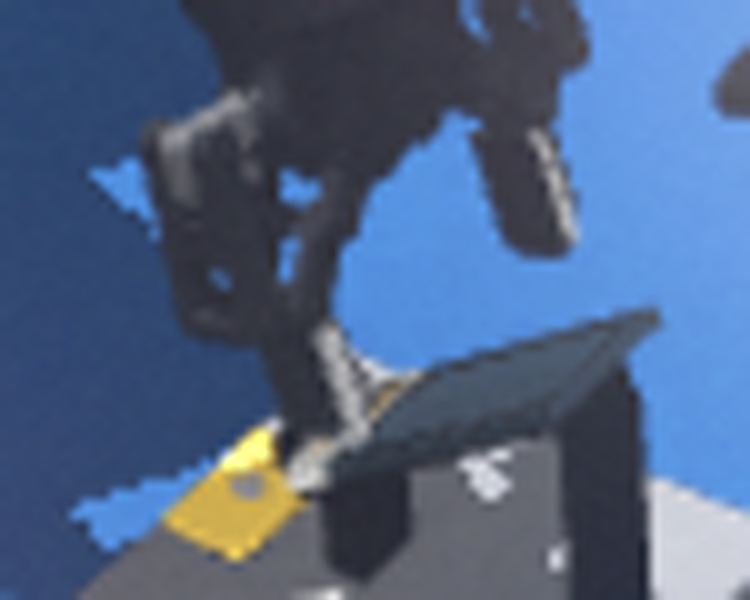

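View pics/w3.png

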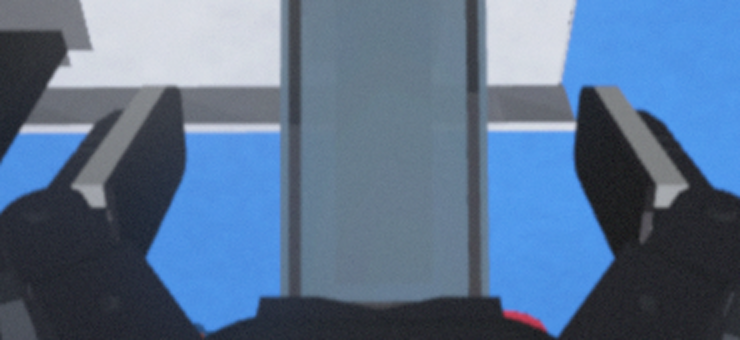

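```bash
python3 - <<'E'
from h import *
np.set_printoptions(precision=4,suppress=True)
s=np.load("s3.npy",allow_pickle=True).item();w=np.load("w3.npy",allow_pickle=True).item()
T=manip.observe()["eef_pos"]; R=graspR(.028,1,15)
for nm,use in (("both",(1,1)),("wrist",(1,0)),("scene",(0,1))):
    def f(v):
        h,d,x0,hw=v
        W=proj(w,np.array([T+R@[x0+hw,-h,d],T+R@[x0+hw,h,d]]))-[[179.5,274.5],[380.5,274.5]]
        S=proj(s,np.array([T+R@[x0-hw,h,d],T+R@[x0+hw,h,d]]))-[[190+54.8,190+25.5],[241,190+24.8]]
        return np.r_[use[0]*W.ravel(),use[1]*S.ravel(),(hw-.011)*1000,0 if sum(use)>1 else (h-.0425)*1000]
    r=least_squares(f,[.0425,-.005,0,.011]);print(nm,r.x,r.fun)
E
```

```text
both [ 0.0427 -0.0324 -0.0016  0.0103] [ 1.9693 -0.1953  1.9008  0.1453  1.2696 -0.0897 -0.8217 -0.2143 -0.7267
  0.    ]
wrist [ 0.0427 -0.0323 -0.0024  0.011 ] [ 1.9756 -0.1674  1.891   0.1731  0.     -0.     -0.     -0.      0.
  0.192 ]
scene [ 0.0425 -0.0319 -0.0007  0.0104] [ 0.     -0.      0.     -0.      1.0643  0.0717 -1.0833 -0.0624 -0.6207
  0.007 ]
```

```bash
python3 - <<'E'
from h import *
manip.grip(.72,20); o=manip.observe(); print(o["t"],o["eef_pos"],o["grip_width"],o["ft_force"])
im=manip.get_image("scene"); w=manip.get_image("wrist")
cv2.imwrite("pics/s4.png",cv2.resize(im["color"][190:250,190:265],None,fx=10,fy=10,interpolation=cv2.INTER_CUBIC))
cv2.imwrite("pics/w4.png",cv2.resize(w["color"][230:400,90:460],None,fx=2,fy=2,interpolation=cv2.INTER_CUBIC))
np.save("s3.npy",im,allow_pickle=True);np.save("w3.npy",w,allow_pickle=True)
E
```

```text
6.5167 [ 0.51682428 -0.1399261   0.06786243] 0.7213319563568773 [ 0.71335822 -0.07148789  0.47426019]
```

View pics/s4.png

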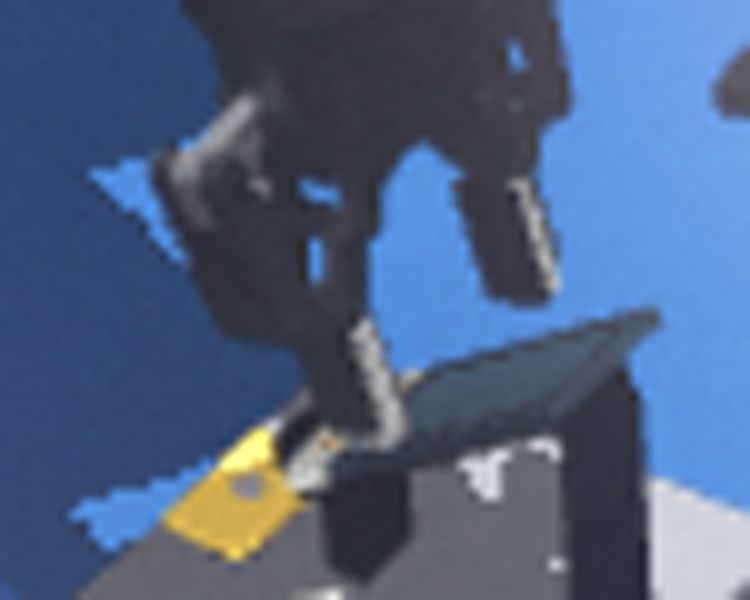

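View pics/w4.png

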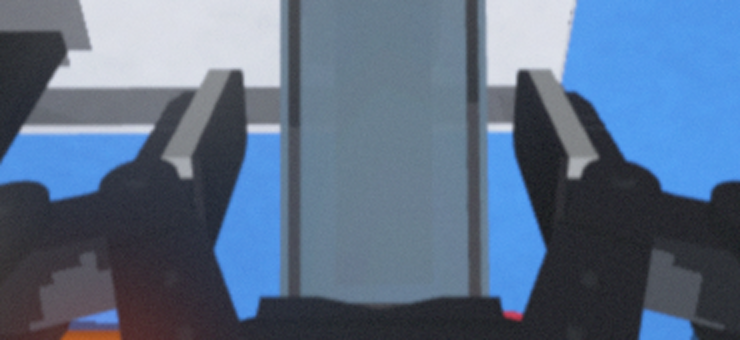

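```bash
python3 - <<'E'
from h import *
np.set_printoptions(precision=4,suppress=True)
w=np.load("w3.npy",allow_pickle=True).item()
T=manip.observe()["eef_pos"]; R=graspR(.028,1,15)
r=least_squares(lambda v:(proj(w,np.array([T+R@[.011,-v[0],v[1]],T+R@[.011,v[0],v[1]]]))-[[211,266.],[349,266]]).ravel(),[.03,-.02]);print(r.x,r.fun)
s=np.load("s3.npy",allow_pickle=True).item()
r=least_squares(lambda v:(proj(s,np.array([T+R@[-.011,v[0],v[1]],T+R@[.011,v[0],v[1]]]))-[[190+53,190+30.5],[190+49,190+29.8]]).ravel(),[.03,-.02]);print(r.x,r.fun)
E
```

```text
[ 0.0298 -0.029 ] [ 1.8624 -0.1307  1.8608  0.0872]
[ 0.0308 -0.0233] [ 1.1538  0.1151 -1.1465 -0.114 ]
```

```bash
python3 - <<'E'
from h import *
manip.grip(.9,20)
C=np.array([.514,-.1390,.0785]); R=graspR(.028,1,15)
print(manip.move_straight(C+.039*R[:,2],wq(R),rate=.04,guard=5))
o=manip.observe(); print(o["t"],o["eef_pos"],o["grip_width"],o["ft_force"])
im=manip.get_image("scene"); w=manip.get_image("wrist")
cv2.imwrite("pics/s5.png",cv2.resize(im["color"][190:250,190:265],None,fx=10,fy=10,interpolation=cv2.INTER_CUBIC))
cv2.imwrite("pics/w5.png",w["color"])
E
```

```text
False
7.7667 [ 0.52420499 -0.13875062  0.04089554] 0.8998186725377394 [ 0.32257406  0.39410709 -0.28699409]
```

View pics/s5.png

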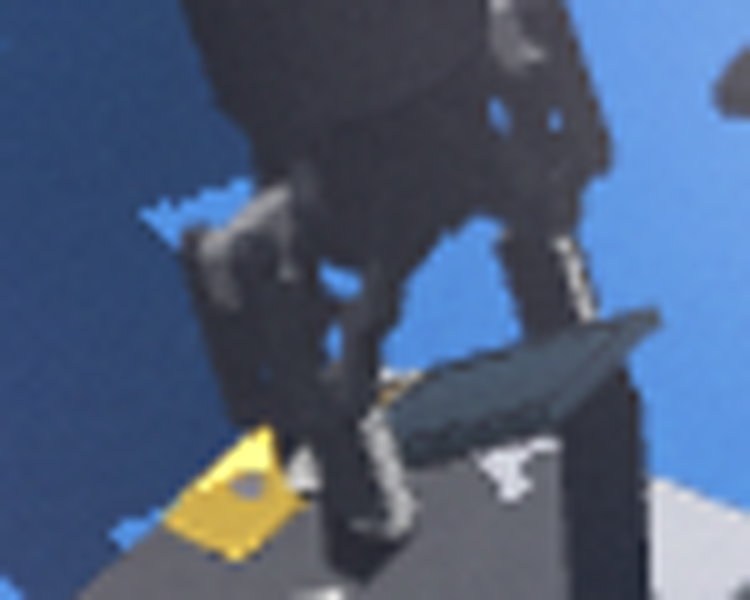

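View pics/w5.png

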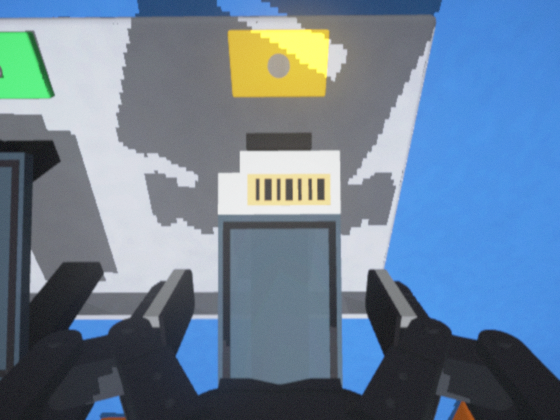

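```bash
python3 - <<'E'
from h import *
for g in (.7,.64,.61,.59,.5):
    manip.grip(g,20); o=manip.observe(); print(g,o["t"],o["grip_width"],o["ft_force"])
w=manip.get_image("wrist"); cv2.imwrite("pics/w6.png",w["color"])
E
```

```text
0.7 8.1833 0.6968981381312706 [ 0.47891074 -0.18526189 -0.48160441]
0.64 8.4083 0.642846567685214 [ 0.51596369 -0.17044083 -0.62112382]
0.61 8.625 0.6139979188882059 [ 0.51669397 -0.57135011 -0.04830964]
0.59 8.8417 0.5898989624153776 [ 0.04977075  0.2864956  -0.40315335]
0.5 9.0583 0.5796590852999769 [-1.12426773 -0.5610744   2.31194567]
```

View pics/w6.png

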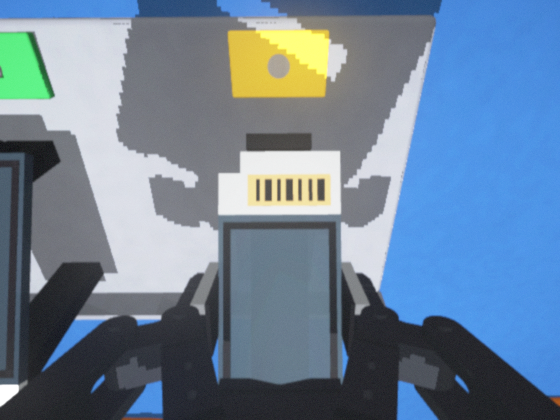

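```bash
python3 - <<'E'
from h import *
R=graspR(.028,1,15); p=manip.observe()["eef_pos"]
manip.move_straight(p+[0,0,.02],wq(R),rate=.04)
manip.move_straight(p+[0,0,.12],wq(R),rate=.1)
o=manip.observe(); print(o["t"],o["eef_pos"],o["grip_width"],o["ft_force"])
w=manip.get_image("wrist"); cv2.imwrite("pics/w7.png",w["color"])
im=manip.get_image("scene"); cv2.imwrite("pics/s7.png",cv2.resize(im["color"][150:310,160:310],None,fx=5,fy=5)[:600*1+200])
print([(round(d["p"],2),np.round(d["at"],4)) for d in manip.tip_of("glass_b",w)])
E
```

```text
10.9083 [ 0.52350146 -0.13854868  0.1601641 ] 0.5809852982386225 [ 0.20638986  1.40739826 -1.22880183]
[(0.83, array([ 0.5097, -0.1407,  0.1976])), (0.8, array([ 0.5178, -0.2652,  0.0779])), (0.73, array([ 0.7495, -0.4145,  0.0035]))]
```

View pics/w7.png

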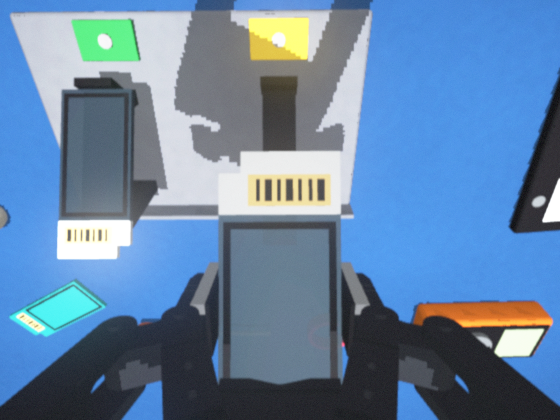

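```bash
python3 - <<'E'
from h import *
import glob
a=cv2.imread("pics/s7.png");cv2.imwrite("pics/s7b.png",cv2.resize(a,None,fx=.7,fy=.7))
# final pose feasibility
R2=finR(15,1); np.set_printoptions(precision=3,suppress=True)
F=np.array([*PAD,.112]); print(manip.solve_ik(F+.042*R2[:,2],wq(R2)),manip.solve_ik(F+.042*R2[:,2]+[0,0,.1],wq(R2)))
E
```

```text
[ 0.215  0.411  1.882  0.462  0.869 -0.209] [ 0.215  0.302  1.755  0.395  1.084 -0.091]
```

View pics/s7b.png

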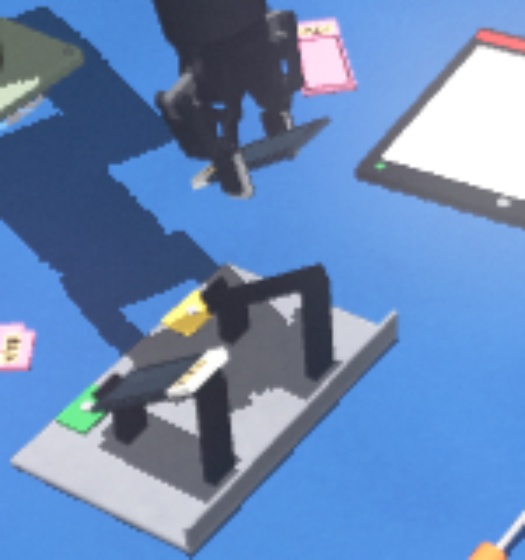

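```bash
python3 - <<'E'
from h import *
R2=finR(15,1); F=np.array([*PAD,.112])
P=F+.039*R2[:,2]
manip.move_straight(P+[0,0,.06],wq(R2),rate=.07)
o=manip.observe(); print(o["t"],o["eef_pos"],o["grip_width"],o["ft_force"])
manip.move_straight(P,wq(R2),rate=.05)
o=manip.observe(); print(o["t"],o["eef_pos"],o["grip_width"],o["ft_force"],np.degrees(Ro.from_quat(np.r_[o["orientation"][1:],o["orientation"][0]]).inv()*Ro.from_matrix(R2)).magnitude() if 0 else "")
for n in ("wrist","top","scene"):
    im=manip.get_image(n); cv2.imwrite(f"pics/{n}8.png",im["color"]); np.save(n+"8.npy",im,allow_pickle=True)
    for q in ("glass_b","glass_b_label","pad_mid","pad_end"): print(n,q,[(round(d["p"],2),np.round(d["at"],4)) for d in manip.tip_of(q,im)])
E
```

```text
16.6167 [0.50441629 0.23819914 0.13534833] 0.5789026616847099 [ 0.36586311  0.06931322 -1.05230946]
17.9667 [0.50470805 0.23831253 0.07570524] 0.5743081136205392 [ 0.32498149  0.04295631 -0.30698249] 
wrist glass_b [(0.94, array([0.5009, 0.2243, 0.1148]))]
wrist glass_b_label [(0.82, array([0.5012, 0.2714, 0.1159]))]
wrist pad_mid []
wrist pad_end []
top glass_b [(0.8, array([ 0.2979, -0.27  ,  0.0049])), (0.7, array([ 0.5161, -0.2662,  0.0762])), (0.68, array([ 0.3004, -0.508 ,  0.0066])), (0.6, array([0.5058, 0.2245, 0.1148])), (0.55, array([ 0.7475, -0.4152,  0.0073]))]
top glass_b_label [(0.52, array([ 0.26  , -0.5001,  0.0038])), (0.51, array([ 0.3392, -0.2445,  0.0011])), (0.51, array([ 0.7741, -0.457 ,  0.0037])), (0.43, array([0.499 , 0.272 , 0.1104]))]
top pad_mid [(0.68, array([0.5041, 0.2236, 0.013 ]))]
top pad_end [(0.83, array([0.4957, 0.2718, 0.0121]))]
scene glass_b [(0.84, array([ 7.488e-01, -4.143e-01, -6.000e-04])), (0.78, array([ 0.5152, -0.2674,  0.0736])), (0.77, array([ 0.302 , -0.2734,  0.0041])), (0.67, array([0.5042, 0.224 , 0.1135])), (0.58, array([0.289 , 0.225 , 0.0015]))]
scene glass_b_label [(0.65, array([ 0.3385, -0.242 ,  0.0052])), (0.65, array([ 0.2533, -0.5019,  0.001 ])), (0.63, array([ 0.7722, -0.4519,  0.    ])), (0.52, array([0.2557, 0.2604, 0.006 ]))]
scene pad_mid [(0.59, array([0.5076, 0.2233, 0.0139])), (0.21, array([ 0.431 , -0.139 ,  0.0066]))]
scene pad_end [(0.76, array([0.4987, 0.2729, 0.0124]))]
```

View pics/wrist8.png

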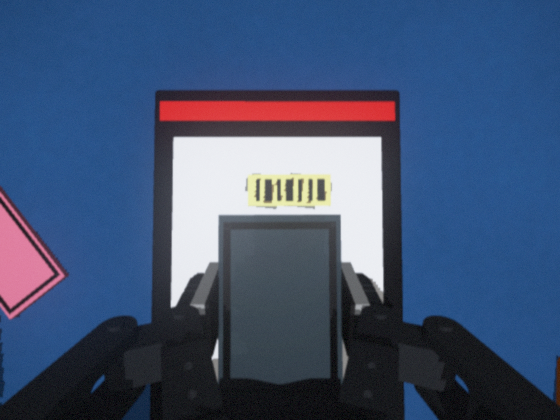

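View pics/scene8.png

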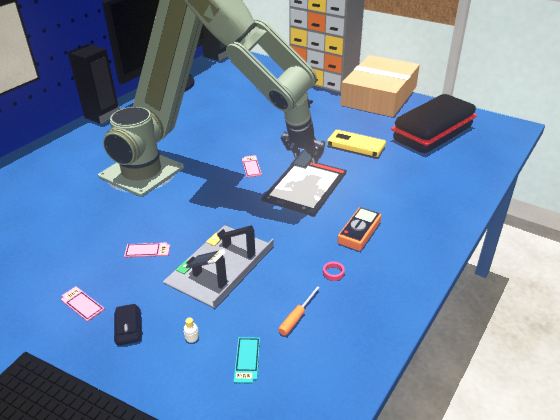

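View pics/top8.png

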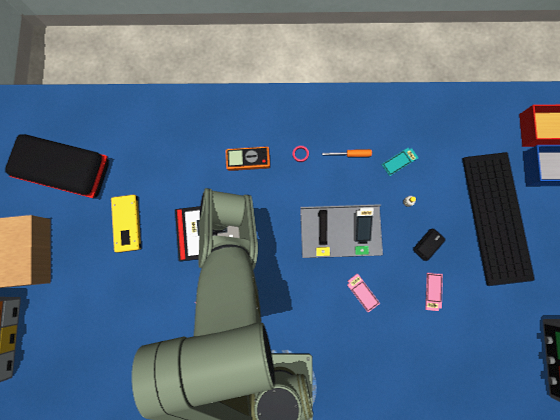

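```bash
python3 - <<'E'
from h import *
manip.sleep(.8)
o=manip.observe(); print(o["t"],o["eef_pos"],o["grip_width"],o["qd"].round(4))
a=manip.get_image("wrist")["color"]; b=np.load("wrist8.npy",allow_pickle=True).item()["color"]
print(cv2.absdiff(a,b)[150:400,200:360].mean(), cv2.phaseCorrelate(np.float32(cv2.cvtColor(a,6))[160:380,215:345].copy(),np.float32(cv2.cvtColor(b,6))[160:380,215:345].copy()))
manip.close_job()
E
```

```text
19.5167 [0.50440329 0.23823815 0.0753537 ] 0.5804851820254306 [-0.0017  0.0019  0.0015  0.0003 -0.0004  0.0012]
2.474683333333333 ((0.4434766102483536, 0.4785627841016691), 0.8856459390145761)
the job is handed in; nothing more can be done
```

I took the glass from the yellow-tagged bay (glass_b) and handed the job in at about 19.5 s. It was still held under the 20 N grip over the middle of the light pad, label up, frosted end towards the red edge. The job reports no verdict, so these are my own last checks:

- **Position:** the three cameras put the glass centre 1–5 mm from where I measured the pad's middle, 0.113–0.115 m above the bench. The frosted end is within about 5 mm of pad_end.
- **Level and lengthwise:** I did not measure the tilt directly. Through the lift and the turn the glass sat at the same pixels in the wrist picture as when I gripped it. So it should be as level as the tool pose I commanded, to within a degree or two.
- **Still:** over the last second the arm was at rest and the picture shifted by less than 1 pixel.
- **Grip:** the fingers closed on the long edges of the dark part, by my estimate about 20 mm from the frosted end. I could not read the finger force directly; the wrist force never changed by more than about 3 N.
- **Everything else:** the other glass reads within 2 mm of where it started. Nothing on the bench looks moved in the last pictures.

**One disagreement:** with the gripper open, the cameras showed the fingertips about 27 mm farther back from the TCP than the description says. I noticed before closing, trusted the pictures and moved the gripper 28 mm farther in, which gave a good grasp.

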